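Line up the culture tubes by height before the lamp

TASK

Line up the four black culture tubes on the four white seats of the light rail in order of height, the shortest next to the lamp and the tallest farthest from it, so that none is shaded by a taller one. Stand each upright in the middle of its seat, let no tube tip over on the way, and leave the glass flask that stands among them where it is.

Things in the scene. Friction and masses are not known exactly. Their poses are not given: they have to be found in the camera images.
- tube_34_mid (a point): Shortest of the four loose culture tubes: a plain upright closed cylinder, black with a grey screw cap of the same width, 34 mm in diameter and 55 mm tall over all, standing on the bench. The point is its centre, 27.5 mm above its underside; z is its axis, up.
- tube_38_mid (a point): Second shortest of the four loose culture tubes: a plain upright closed cylinder, black with a grey screw cap of the same width, 38 mm in diameter and 70 mm tall over all, standing on the bench. The point is its centre, 35 mm above its underside; z is its axis, up.
- tube_42_mid (a point): Second tallest of the four loose culture tubes: a plain upright closed cylinder, black with a grey screw cap of the same width, 42 mm in diameter and 85 mm tall over all, standing on the bench. The point is its centre, 42.5 mm above its underside; z is its axis, up.
- tube_46_mid (a point): Tallest of the four loose culture tubes: a plain upright closed cylinder, black with a grey screw cap of the same width, 46 mm in diameter and 100 mm tall over all, standing on the bench. The point is its centre, 50 mm above its underside; z is its axis, up.
- seat_a: One of four identical white round seats (flat disc, 60 mm in diameter, top face 6 mm above its origin, no rim), fixed in a straight row at 78 mm spacing on a low grey bar (85 mm deep, 460 mm long, its top 20 mm above the bench, so the seat tops are 26 mm above it). Which of the four is nearest the lamp differs from start to start. Origin: centre of its underside; y runs along the row, x across it, z up.
- seat_b: One of four identical white round seats (flat disc, 60 mm in diameter, top face 6 mm above its origin, no rim), fixed in a straight row at 78 mm spacing on a low grey bar (85 mm deep, 460 mm long, its top 20 mm above the bench, so the seat tops are 26 mm above it). Which of the four is nearest the lamp differs from start to start. Origin: centre of its underside; y runs along the row, x across it, z up.
- seat_c: One of four identical white round seats (flat disc, 60 mm in diameter, top face 6 mm above its origin, no rim), fixed in a straight row at 78 mm spacing on a low grey bar (85 mm deep, 460 mm long, its top 20 mm above the bench, so the seat tops are 26 mm above it). Which of the four is nearest the lamp differs from start to start. Origin: centre of its underside; y runs along the row, x across it, z up.
- seat_d: One of four identical white round seats (flat disc, 60 mm in diameter, top face 6 mm above its origin, no rim), fixed in a straight row at 78 mm spacing on a low grey bar (85 mm deep, 460 mm long, its top 20 mm above the bench, so the seat tops are 26 mm above it). Which of the four is nearest the lamp differs from start to start. Origin: centre of its underside; y runs along the row, x across it, z up.
- lamp: The lamp: an upright white light panel in an aluminium frame, 122 mm tall, 90 mm across the row and 36 mm along it, fixed on one end of the bar, in line with the seats, 85 mm from the centre of the nearest seat; it may be on the left or the right end (the other end carries a low black end stop, 36 mm tall). Origin: centre of its underside, on the bar's top; y runs along the row, z up.
- flask: Loose amber glass conical flask, 88 mm tall, 62 mm wide at the foot, with a 32 mm wide mouth, standing among the tubes; it is to be left where it is. Origin: centre of its underside, on the bench; z up.
Not all that is in view belongs to the job. Leave any orange or purple look-alike of the part that bears tube_34_mid alone.

How it is judged:
By the outcome, as a careful person would: the job done as asked, in the order asked, and still so for the second after the job is handed in, with the robot touching nothing.
It also fails if it takes over 96 s, if anything falls off the work surface, if the arm or the gripper's body presses on something with over 40 N, if the wrist force passes 120 N, or if a joint passes its speed limit or range.

ROBOT

A 7-joint arm with a two-finger parallel gripper is mounted at the origin on the work surface. World frame = base frame: x ahead of the robot, y to its left, z up, the work surface at z = 0. Lengths are in mm, angles in rad, forces in N, time in s.
With the tool pointing down it reaches from about 350 to 900 mm from the base axis. Payload 19.9 kg.
Tool frame: the origin (TCP) lies between the finger pads; the fingertips stand 17 mm ahead of it and the grasp point (between the pads) lies 2 mm behind it (env.tcp_to_tips is the distance from the TCP to the fingertips, in mm); z points along the fingers, y is the line along which they close (so a half turn about z gives the same grasp; the last joint's range is limited). The gripper opens to 85 mm and grips with 20 to 120 N. Pads are 22 mm wide; open, the fingers measure 114 mm over their backs; the gripper's body (76 mm by 85 mm) begins 54 mm behind the grasp point. The pads swing forward as they close: fully open they stand 13 mm farther back than shut.
Start: joints at [1.204, 0.417, -0.01, 1.614, 0.005, 1.111, -0.053], TCP at [199.445, -592.305, 248.26] pointing down, gripper open.
Joint ranges: [-2.81, 2.81], [-0.39, 2.02], [-1.27, 1.25], [0.06, 2.57], [-1.19, 4.33], [0.19, 2], [-2.82, 2.82]. Speed limits (rad/s): [1.89, 1.89, 2.39, 2.39, 3.01, 3.01, 3.01].

INTERFACE

Orientations are given as a rotation vector (axis times angle).
In Python, from plant import env gives the robot as it stands.
- The arm moves only by the shell command python3 -m creep 'ROWS' [OPENING] [FORCE]. ROWS is JSON, a list of rows, each a list of 6 numbers: the shift along the tool's x, y, z in cm, then the turn, a rotation vector about the tool's x, y, z in degrees. In form: [[tx, ty, tz, wx, wy, wz], ...]. A call has 1 to 20 rows; each row is the pose to reach, as a shift and turn from the pose commanded when the call began, along the tool's axes at that moment; what a row does not reach only later rows make up. A row lasts 1/10 s, in which the tool goes at most 50 mm and 8.59 degrees, less where a joint would pass 70% of its speed; a pose out of reach is approached as far as the arm can. A call with a gripper value outside its range is refused whole. OPENING is the closure, from -1 (fully open) to 1 (shut), set as the call begins (- or left out, the last holds). The fingers move at their own pace and stop on an object; FORCE is the grip in N (left out, the last holds). Time passes only in rows, so rows that repeat a pose let the fingers close. It gives the time, the measured TCP pose, the force, the opening and the grip force at its end, in the units of the state.
- env.state(): the state, without advancing time (a new reading comes with each control period).
- env.grab_frame(name): name is "scene" or "top" or "wrist"; returns (picture, depth): 420x560x3 uint8, blue, green, red; 420x560 float32, mm along the optical axis (not along the pixel's ray), 0 where there is no reading.
- env.calibration(name): a dict with "camera_matrix" (3x3 intrinsics, pixels), "R" (3x3) and "t" (3): a world point X has camera coordinates R X + t. Camera axes: x right, y down, z forward; pixel columns grow to the right and rows downward; lengths in mm; the calibration is good to about 2 mm. A picture is of the moment at which its call begins: read the wrist's pose just before it. calibration takes no time and is no camera call; for the wrist camera it gives the pose at the moment of the call.
- env.sign_off(): hands the job in; it is judged then, once.
The state is a dict: "clock": time; "joint_positions": joint angles; "qd": joint speeds; "joint_torque": joint torques, N m; "eef_pos": TCP position; "eef_rot": TCP orientation; "contact_force": force on the tool from outside, world axes, zero at the start; "torque": the same for the moment, N m; "finger_gap": finger opening in mm; "finger_force": force on a finger pad.
Only numpy, scipy, OpenCV 4.12 (cv2) and the standard library are available. Lean on these libraries where they do the work, as an engineer would, in place of code of your own. Each camera call takes 0.05 s, during which the arm holds its last target. There are 200 camera calls.

## Working session

There is one attempt and no reset: what is moved stays moved. The work goes in short steps, Python scripts to look and compute and a shell command to move; the robot and the scene stay as the last step left them, time stands still between calls to the robot, and variables do not carry over. Pictures are saved under pics/ and viewed, at most 14 in all, crops included, and the job is handed in when it is done.

```bash
mkdir -p pics; ls; python3 - <<'E'
from plant import env
import cv2
s=env.state();print(s['clock'],s['eef_pos'],s['eef_rot'],s['finger_gap'],env.tcp_to_tips)
for n in('scene','top'):
    p,d=env.grab_frame(n);cv2.imwrite(f'pics/{n}0.png',p);c=env.calibration(n);print(n,c)
E
```

```text
pics
0.0 [ 199.36385172 -592.00994893  247.67911856] [-3.09911179e+00 -5.07887270e-01  4.39987545e-04] 85.57770007344025 17.0
scene {'camera_matrix': array([[535.34133334,   0.        , 281.03468842],
       [  0.        , 535.34133334, 209.08637612],
       [  0.        ,   0.        ,   1.        ]]), 'R': array([[-0.16486571,  0.98618655, -0.01598113],
       [ 0.71896034,  0.10906843, -0.68644017],
       [-0.67521502, -0.12466024, -0.72701066]]), 't': array([  56.00256477, -336.80695797, 1472.25404394])}
top {'camera_matrix': array([[429.62849448,   0.        , 273.27588404],
       [  0.        , 429.62849448, 206.69579181],
       [  0.        ,   0.        ,   1.        ]]), 'R': array([[-0.00491531, -0.99998567, -0.00212255],
       [-0.9909736 ,  0.00515535, -0.13395803],
       [ 0.13396705,  0.00144495, -0.99098473]]), 't': array([ 43.11602927, 520.14358538, 856.4736768 ])}
```

View pics/scene0.png

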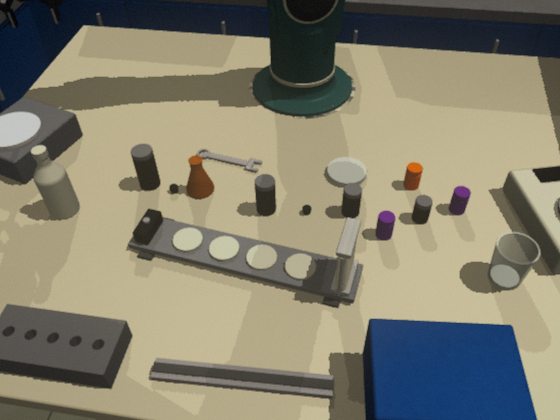

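View pics/top0.png

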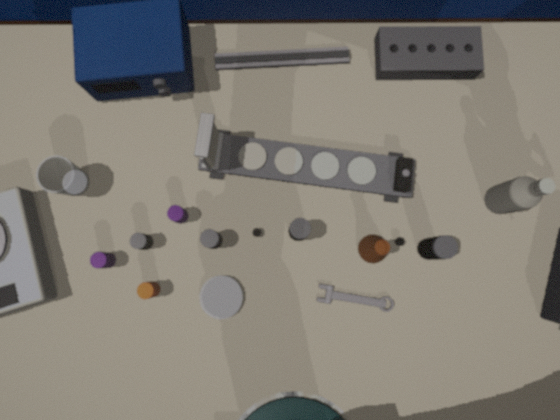

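The top view shows the tube caps at (141,241), (211,239), (300,229) and (440,247), with heights rising left to right. The flask is at (375,248). The lamp is at the left end, about (207,140). The seats are at (252,156), (289,160), (325,165) and (362,170). Possible mix-ups with the short tube (141,241) are the purple tubes (177,214) and (101,260), the orange one (147,290), and two small black knobs (257,232) and (400,241).

```bash
cat > h.py <<'E'
from plant import env
import numpy as np, cv2
def cloud(n):
    p,d=env.grab_frame(n);c=env.calibration(n);K=c['camera_matrix']
    v,u=np.indices(d.shape);P=np.stack([(u-K[0,2])/K[0,0]*d,(v-K[1,2])/K[1,1]*d,d],-1)
    return p,d,(P-c['t'])@c['R']
def proj(n,X):
    c=env.calibration(n);q=c['camera_matrix']@(c['R']@np.array(X)+c['t']);return q[:2]/q[2]
def ray(n,u,v,z):
    c=env.calibration(n);K=c['camera_matrix'];r=c['R'].T@np.linalg.solve(K,[u,v,1]);o=-c['R'].T@c['t']
    return o+r*(z-o[2])/r[2]
E
python3 - <<'E'
from h import *
p,d,W=cloud('top')
cv2.imwrite('pics/topcrop.png',cv2.resize(p[100:300,80:480],(800,400),interpolation=cv2.INTER_CUBIC))
T={34:(141,241,55),38:(211,239,70),42:(300,229,85),46:(440,247,100),'flask':(378,247,88)}
for k,(u,v,h) in T.items():
    m=np.zeros(d.shape,bool);m[v-22:v+22,u-22:u+22]=1
    q=W[m&(abs(W[...,2]-h)<6)&(d>0)];r=cv2.minEnclosingCircle(q[:,:2].astype(np.float32))
    print(k,len(q),q[:,2].mean().round(1),q.mean(0).round(1),(q.min(0)+q.max(0))[:2].round(1)/2,np.round(r[0],1),round(r[1],1), 'pix->',ray('top',u,v,h).round(1))
g=p.min(-1)
for u,v in[(252,156),(289,160),(325,165),(362,170)]:
    m=np.zeros(d.shape,np.uint8);m[v-20:v+20,u-20:u+20]=1
    b=((g>110)*m).astype(np.uint8);n,l,s,c=cv2.connectedComponentsWithStats(b)
    i=1+s[1:,4].argmax();print('seat',c[i].round(1),s[i],ray('top',*c[i],26).round(1),W[l==i][:,2].mean().round(1),g[v,u])
E
```

```text
34 229 55.3 [451.1 312.3  55.3] [451.65 312.7 ] [451.2 313. ] 17.0 pix-> [449.5 306.4  55. ]
38 291 70.5 [454.  167.4  70.5] [454.05 167.7 ] [454.4 167.8] 19.0 pix-> [451.9 163.7  70. ]
42 359 85.6 [472.2 -11.4  85.6] [472.65 -11.4 ] [472.6 -11.2] 20.9 pix-> [469.6 -11.3  85. ]
46 478 100.5 [ 433.6 -285.   100.5] [ 433.85 -285.8 ] [ 434.  -285.9] 23.2 pix-> [ 432.8 -275.5  100. ]
flask 190 88.7 [ 434.6 -168.6   88.7] [ 434.8 -168.5] [ 434.7 -168.8] 15.2 pix-> [ 433.8 -160.8   88. ]
seat [253.7 155.8] [243 142  23  28 515] [631.3  81.6  26. ] 32.0 140
seat [288.2 160.4] [274 147  29  28 640] [620.9   8.3  26. ] 28.0 141
seat [324.6 165.4] [310 151  30  30 679] [609.6 -68.9  26. ] 28.8 153
seat [361.2 170.1] [346 156  30  30 681] [ 598.9 -146.2   26. ] 30.2 149
```

View pics/topcrop.png

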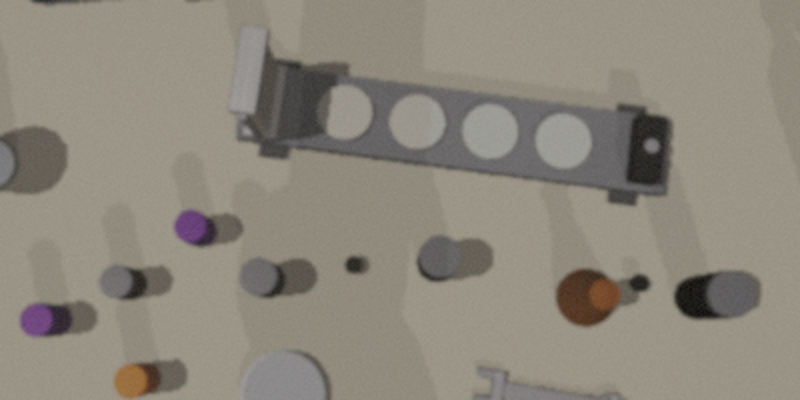

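The close crop confirms the short tube: grey cap and black body at crop (120,282), clearly neither purple nor orange. The seats lie in a straight row, with the lamp seat partly shaded. I'll grip across the row and place the shortest first.

```bash
cat >> h.py <<'E'
from scipy.spatial.transform import Rotation as Ro
u=np.array([.1410,.9900,0]);u/=np.linalg.norm(u)
RT=Ro.from_matrix(np.stack([u,np.cross([0,0,-1],u),[0,0,-1]],1))
def go(*tgts):
    s=env.state();R=Ro.from_rotvec(s['eef_rot'])
    print('t',round(s['clock'],2),'pos',np.round(s['eef_pos'],1),'gap',round(s['finger_gap'],1),'tilt/yaw err',np.round((R.inv()*RT).as_rotvec(degrees=True),2))
    for t in tgts: print(t,'->',(R.inv().apply(np.array(t)-s['eef_pos'])/10).round(2))
E
python3 - <<'E'
from h import *
go((480,-100,250),(451.2,312.9,200))
p,d,W=cloud('scene')
for k,x,y,h in[(34,451.3,312.9,55),(38,454.3,167.7,70),(42,472.6,-11.2,85),(46,434,-285.8,100)]:
    m=(abs(W[...,2]-h)<7)&(np.hypot(W[...,0]-x,W[...,1]-y)<35)&(d>0);q=W[m]
    r=cv2.minEnclosingCircle(q[:,:2].astype(np.float32));print(k,len(q),np.round(r,1) if 0 else (np.round(r[0],1),round(r[1],1)),q.mean(0).round(1))
g=p.min(-1)
for x,y in[(631.8,85.5),(620.8,8.3),(609.8,-68.9),(598.8,-146.1)]:
    a,b=proj('scene',(x,y,26)).round().astype(int);m=np.zeros(d.shape,np.uint8);m[b-16:b+16,a-20:a+20]=1
    n,l,s,c=cv2.connectedComponentsWithStats(((g>105)*m).astype(np.uint8));i=1+s[1:,4].argmax()
    print('seat',s[i],ray('scene',*c[i],26).round(1))
E
```

```text
t 0.15 pos [ 199.4 -592.1  247.8] gap 85.3 tilt/yaw err [-5.000e-02 -3.000e-02 -6.328e+01]
(480, -100, 250) -> [ 42.3  -37.68  -0.19]
(451.2, 312.9, 200) -> [ 52.75 -77.73   4.85]
34 190 (array([449.9, 314.7]), 18.8) [452.6 314.   55.1]
38 234 (array([453.9, 168.7]), 20.0) [456.5 169.   70.1]
42 269 (array([472.8,  -9.2]), 22.8) [474.5  -9.6  85.1]
46 284 (array([ 433.8, -283.7]), 26.0) [ 436.7 -283.4   99.8]
seat [285 253  27  26 537] [628.3  81.2  26. ]
seat [241 241  37  32 867] [ 6.173e+02 -2.000e-01  2.600e+01]
seat [ 203  232   40   32 1111] [604.9 -72.   26. ]
seat [ 167  223   40   32 1091] [ 593.7 -147.6   26. ]
```

```bash
python3 -m creep '[[10,-9,0,0,0,-8],[20,-18,0,0,0,-16],[30,-27,0,0,0,-24],[42,-38,0,0,0,-32],[42,-38,0,0,0,-40],[42,-38,0,0,0,-48],[42,-38,0,0,0,-56],[42,-38,0,0,0,-63.3],[42,-38,0,0,0,-63.3],[42,-38,0,0,0,-63.3],[42,-38,0,0,0,-63.3],[42,-38,0,0,0,-63.3],[52.8,-77.8,4,0,0,-63.3],[52.8,-77.8,4,0,0,-63.3],[52.8,-77.8,4,0,0,-63.3],[52.8,-77.8,4,0,0,-63.3],[52.8,-77.8,4,0,0,-63.3],[52.8,-77.8,4,0,0,-63.3],[52.8,-77.8,4,0,0,-63.3],[52.8,-77.8,4,0,0,-63.3]]' -1 30; python3 -c "
from h import *
go((451.2,313.4,110),(451.2,313.4,33))"
```

```text
clock: 2.2
eef_pos: [452.1, 301.1, 209.5]
eef_rot: [2.373, 2.058, 0.0]
contact_force: [2.0, -0.9, 0.8]
finger_gap: 85.7
finger_force: 0.0
t 2.2 pos [452.1 301.1 209.5] gap 85.7 tilt/yaw err [ 0.01  0.   -0.02]
(451.2, 313.4, 110) -> [ 1.21 -0.26  9.95]
(451.2, 313.4, 33) -> [ 1.21 -0.26 17.65]
```

```bash
python3 -m creep '[[0,0,0,0,0,0],[0,0,0,0,0,0]]'; python3 -c "
from h import *
go((451.2,313.4,110),(451.2,313.4,33))"
```

```text
clock: 2.4
eef_pos: [451.7, 300.4, 209.3]
eef_rot: [-2.369, -2.062, 0.001]
contact_force: [0.0, -1.3, -0.4]
finger_gap: 85.7
finger_force: 0.0
t 2.4 pos [451.7 300.4 209.3] gap 85.7 tilt/yaw err [-0.06  0.    0.16]
(451.2, 313.4, 110) -> [ 1.28 -0.22  9.93]
(451.2, 313.4, 33) -> [ 1.28 -0.22 17.63]
```

Tracking is good, so I'll descend on the short tube.

```bash
python3 -m creep '[[1.28,-0.22,4,0,0,0],[1.28,-0.22,8,0,0,0],[1.28,-0.22,11,0,0,0],[1.28,-0.22,13.5,0,0,0],[1.28,-0.22,15.5,0,0,0],[1.28,-0.22,17,0,0,0],[1.28,-0.22,17.6,0,0,0],[1.28,-0.22,17.6,0,0,0],[1.28,-0.22,17.6,0,0,0]]'; python3 - <<'E'
from h import *
go((451.2,313.4,33))
p,d=env.grab_frame('wrist');cv2.imwrite('pics/w1.png',p)
E
```

```text
clock: 3.3
eef_pos: [452.5, 312.3, 34.5]
eef_rot: [2.373, 2.059, 0.002]
contact_force: [-0.6, 0.2, -0.0]
finger_gap: 85.3
finger_force: 0.0
t 3.3 pos [452.5 312.3  34.5] gap 85.3 tilt/yaw err [ 0.05 -0.04 -0.  ]
(451.2, 313.4, 33) -> [ 0.09 -0.15  0.15]
```

View pics/w1.png

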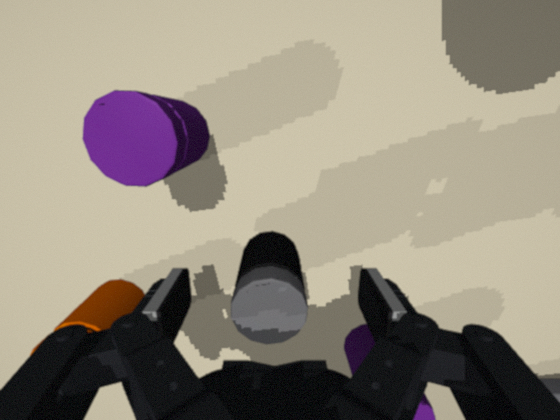

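The wrist view shows the black tube (270,290) centred between the open pads, with the purple and orange tubes clear of the fingers. Closing now.

```bash
python3 -m creep '[[0,0,0,0,0,0],[0,0,0,0,0,0],[0,0,0,0,0,0],[0,0,0,0,0,0],[0,0,0,0,0,0],[0,0,0,0,0,0],[0,0,0,0,0,0],[0,0,0,0,0,0]]' 1 30; python3 -c "
from h import *
go((451.2,313.4,130),(631.8,85.5,130),(631.8,85.5,61))"
```

```text
clock: 4.15
eef_pos: [452.1, 312.3, 34.0]
eef_rot: [2.372, 2.059, 0.0]
contact_force: [-0.6, -1.0, 4.9]
finger_gap: 33.4
finger_force: 29.3
t 4.15 pos [452.1 312.3  34. ] gap 33.4 tilt/yaw err [ 0.01 -0.    0.02]
(451.2, 313.4, 130) -> [ 0.09 -0.1  -9.6 ]
(631.8, 85.5, 130) -> [-19.93  20.99  -9.6 ]
(631.8, 85.5, 61) -> [-19.93  20.98  -2.7 ]
```

```bash
python3 -m creep '[[0,0,-3,0,0,0],[0,0,-7,0,0,0],[0,0,-11,0,0,0],[-3,3,-15,0,0,0],[-6,6,-17,0,0,0],[-9,9.3,-17,0,0,0],[-12,12.6,-17,0,0,0],[-15,16,-17,0,0,0],[-18,19,-17,0,0,0],[-19.5,20.5,-17,0,0,0],[-20,21,-17,0,0,0],[-20,21,-15,0,0,0],[-20,21,-12,0,0,0],[-20,21,-9,0,0,0],[-20,21,-6.5,0,0,0],[-20,21,-5,0,0,0],[-20,21,-4,0,0,0],[-20,21,-4,0,0,0],[-20,21,-4,0,0,0]]'; python3 - <<'E'
from h import *
go((631.8,85.5,61))
p,d,W=cloud('top');cv2.imwrite('pics/t2.png',cv2.resize(p[100:250,180:440],(780,450),interpolation=cv2.INTER_CUBIC))
E
```

```text
clock: 6.05
eef_pos: [632.2, 85.1, 74.6]
eef_rot: [2.372, 2.059, 0.001]
contact_force: [0.5, -0.4, -0.5]
finger_gap: 33.3
finger_force: 30.2
t 6.05 pos [632.2  85.1  74.6] gap 33.3 tilt/yaw err [ 0.05 -0.03  0.03]
(631.8, 85.5, 61) -> [ 0.04 -0.05  1.36]
```

View pics/t2.png

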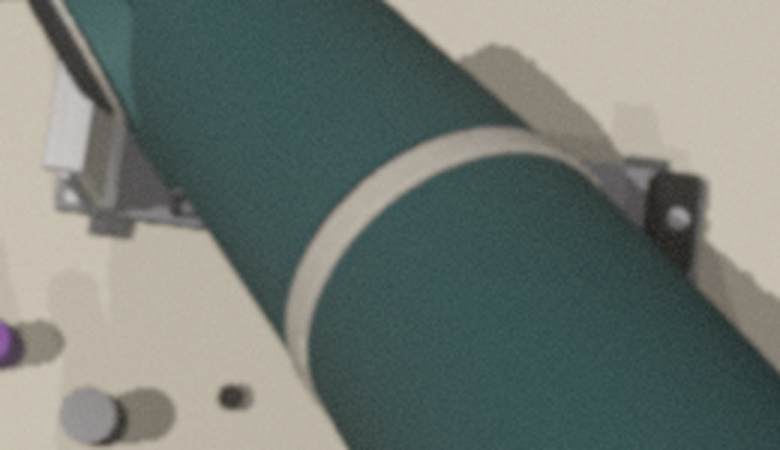

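The forearm hides the seat from the top camera. The measured pose is on target, so I'll lower with force readout.

```bash
python3 -m creep '[[0,0,0.5,0,0,0],[0,0,1,0,0,0],[0,0,1.3,0,0,0],[0,0,1.4,0,0,0],[0,0,1.4,0,0,0]]'; python3 -c "
from h import *
go((631.8,85.5,60))"
```

```text
clock: 6.6
eef_pos: [631.7, 84.7, 60.0]
eef_rot: [2.373, 2.059, -0.001]
contact_force: [-4.6, -1.9, 8.7]
finger_gap: 33.7
finger_force: 31.0
t 6.6 pos [631.7  84.7  60. ] gap 33.7 tilt/yaw err [-0.01  0.02  0.01]
(631.8, 85.5, 60) -> [ 0.08 -0.   -0.  ]
```

```bash
python3 -m creep '[[0,0,0,0,0,0],[0,0,0,0,0,0],[0,0,0,0,0,0],[0,0,0,0,0,0],[0,0,0,0,0,0],[0,0,0,0,0,0],[0,0,-1,0,0,0],[0,0,-3,0,0,0],[0,0,-6,0,0,0],[0,0,-10,0,0,0],[0,0,-14,0,0,0],[0,0,-14,0,0,0]]' -1 30; python3 - <<'E'
from h import *
go((454.3,168.2,200),(454.3,168.2,40))
s=env.calibration('wrist')
p,d,W=cloud('wrist');cv2.imwrite('pics/w2.png',p)
E
```

```text
clock: 7.8
eef_pos: [633.9, 85.6, 205.9]
eef_rot: [2.369, 2.056, 0.01]
contact_force: [-0.3, -0.3, 0.1]
finger_gap: 85.6
finger_force: 0.0
t 7.8 pos [633.9  85.6 205.9] gap 85.6 tilt/yaw err [ 0.44 -0.12  0.02]
(454.3, 168.2, 200) -> [  5.66 -18.94   0.46]
(454.3, 168.2, 40) -> [  5.62 -19.07  16.46]
```

View pics/w2.png

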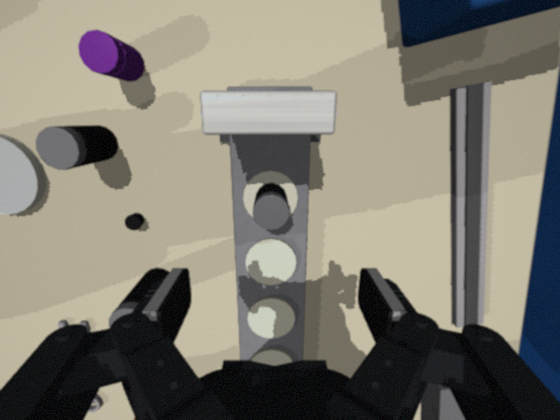

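The short tube stands upright on the lamp-end seat: cap at (270,208), seat ring around (270,197). Next is the 38 mm tube.

```bash
python3 -m creep '[[1.2,-4,0,0,0,0],[2.5,-8,0,0,0,0],[3.8,-12,0,0,0,0],[5,-16,0,0,0,0],[5.6,-18,0,0,0,0],[5.75,-18.75,1,0,0,0],[5.75,-18.75,4,0,0,0],[5.75,-18.75,7,0,0,0],[5.75,-18.75,9,0,0,0],[5.75,-18.75,9,0,0,0],[5.75,-18.75,9,0,0,0]]'; python3 -c "
from h import *
go((454.3,168.2,40))"
```

```text
clock: 8.95
eef_pos: [454.4, 168.0, 109.6]
eef_rot: [-2.372, -2.059, 0.001]
contact_force: [-0.2, -0.5, 0.3]
finger_gap: 85.6
finger_force: 0.0
t 8.95 pos [454.4 168.  109.6] gap 85.6 tilt/yaw err [-0.07 -0.    0.01]
(454.3, 168.2, 40) -> [ 0.02 -0.    6.96]
```

```bash
python3 -m creep '[[0,0,2,0,0,0],[0,0,4,0,0,0],[0,0,5.5,0,0,0],[0,0,6.5,0,0,0],[0,0,6.95,0,0,0],[0,0,6.95,0,0,0],[0,0,6.95,0,0,0]]'; python3 -m creep '[[0,0,0,0,0,0],[0,0,0,0,0,0],[0,0,0,0,0,0],[0,0,0,0,0,0],[0,0,0,0,0,0],[0,0,0,0,0,0],[0,0,0,0,0,0],[0,0,0,0,0,0]]' 1 30; python3 -c "
from h import *
go((454.3,168.2,200),(620.8,8.3,190),(620.8,8.3,66))"
```

```text
clock: 9.65
eef_pos: [454.6, 168.2, 40.7]
eef_rot: [2.372, 2.059, 0.001]
contact_force: [0.2, -0.5, -0.3]
finger_gap: 85.3
finger_force: 0.0
clock: 10.45
eef_pos: [454.4, 168.0, 40.5]
eef_rot: [2.373, 2.059, 0.0]
contact_force: [-1.0, -2.0, 6.2]
finger_gap: 37.5
finger_force: 29.4
t 10.45 pos [454.4 168.   40.5] gap 37.5 tilt/yaw err [0.02 0.   0.01]
(454.3, 168.2, 200) -> [ 2.000e-02 -1.000e-02 -1.595e+01]
(620.8, 8.3, 190) -> [-13.47  18.73 -14.95]
(620.8, 8.3, 66) -> [-13.47  18.72  -2.55]
```

```bash
python3 -m creep '[[0,0,-3,0,0,0],[0,0,-7,0,0,0],[0,0,-11,0,0,0],[-2,3,-14,0,0,0],[-4,6,-15,0,0,0],[-6.5,9,-15,0,0,0],[-9,12.5,-15,0,0,0],[-11.5,16,-15,0,0,0],[-13,18,-15,0,0,0],[-13.5,18.75,-14,0,0,0],[-13.5,18.75,-12,0,0,0],[-13.5,18.75,-9,0,0,0],[-13.5,18.75,-6.5,0,0,0],[-13.5,18.75,-5,0,0,0],[-13.5,18.75,-4,0,0,0],[-13.5,18.75,-3.5,0,0,0],[-13.5,18.75,-3.5,0,0,0]]'; python3 -c "
from h import *
go((620.8,8.3,66.3))"
```

```text
clock: 12.15
eef_pos: [620.9, 8.1, 75.2]
eef_rot: [-2.372, -2.059, -0.0]
contact_force: [0.2, 0.1, -2.1]
finger_gap: 37.6
finger_force: 30.7
t 12.15 pos [620.9   8.1  75.2] gap 37.6 tilt/yaw err [-0.   -0.01  0.02]
(620.8, 8.3, 66.3) -> [ 0.01 -0.02  0.89]
```

```bash
python3 -m creep '[[0,0,0.4,0,0,0],[0,0,0.7,0,0,0],[0,0,0.9,0,0,0],[0,0,0.9,0,0,0]]'; python3 -m creep '[[0,0,0,0,0,0],[0,0,0,0,0,0],[0,0,0,0,0,0],[0,0,0,0,0,0],[0,0,0,0,0,0],[0,0,0,0,0,0],[0,0,-1,0,0,0],[0,0,-3,0,0,0],[0,0,-6,0,0,0],[0,0,-10,0,0,0],[0,0,-14,0,0,0],[0,0,-14,0,0,0],[0,0,-14,0,0,0]]' -1 30; python3 -c "
from h import *
go((472.6,-11,206),(472.6,-11,48))"
```

```text
clock: 12.55
eef_pos: [621.1, 8.0, 66.6]
eef_rot: [2.372, 2.059, 0.0]
contact_force: [-1.8, -0.0, 3.7]
finger_gap: 37.3
finger_force: 31.1
clock: 13.85
eef_pos: [621.2, 7.9, 207.5]
eef_rot: [2.372, 2.058, 0.002]
contact_force: [-0.3, 0.2, 0.1]
finger_gap: 85.8
finger_force: 0.0
t 13.85 pos [621.2   7.9 207.5] gap 85.8 tilt/yaw err [0.11 0.   0.01]
(472.6, -11, 206) -> [ -3.96 -14.44   0.12]
(472.6, -11, 48) -> [ -3.96 -14.48  15.92]
```

```bash
python3 -m creep '[[-1,-3.5,0,0,0,0],[-2,-7,0,0,0,0],[-3,-10.5,0,0,0,0],[-3.7,-13,0,0,0,0],[-3.97,-14.4,0,0,0,0],[-3.97,-14.4,2,0,0,0],[-3.97,-14.4,5,0,0,0],[-3.97,-14.4,7,0,0,0],[-3.97,-14.4,8,0,0,0],[-3.97,-14.4,8,0,0,0],[-3.97,-14.4,8,0,0,0]]'; python3 -c "
from h import *
go((472.6,-11,48))"
```

```text
clock: 14.95
eef_pos: [472.9, -10.9, 126.6]
eef_rot: [-2.372, -2.059, -0.0]
contact_force: [1.1, 0.3, 0.1]
finger_gap: 85.3
finger_force: 0.0
t 14.95 pos [472.9 -10.9 126.6] gap 85.3 tilt/yaw err [-0.01 -0.01  0.02]
(472.6, -11, 48) -> [-0.01 -0.03  7.86]
```

```bash
python3 -m creep '[[0,0,2,0,0,0],[0,0,4,0,0,0],[0,0,6,0,0,0],[0,0,7.2,0,0,0],[0,0,7.85,0,0,0],[0,0,7.85,0,0,0],[0,0,7.85,0,0,0]]'; python3 -m creep '[[0,0,0,0,0,0],[0,0,0,0,0,0],[0,0,0,0,0,0],[0,0,0,0,0,0],[0,0,0,0,0,0],[0,0,0,0,0,0],[0,0,0,0,0,0],[0,0,0,0,0,0]]' 1 30; python3 -c "
from h import *
go((609.8,-68.9,200),(609.8,-68.9,74))"
```

```text
clock: 15.65
eef_pos: [473.2, -11.0, 48.4]
eef_rot: [2.372, 2.059, 0.001]
contact_force: [-0.2, -0.5, -0.1]
finger_gap: 85.4
finger_force: 0.0
clock: 16.45
eef_pos: [472.8, -11.1, 48.0]
eef_rot: [2.372, 2.059, -0.0]
contact_force: [-2.7, -0.1, 8.6]
finger_gap: 41.5
finger_force: 29.3
t 16.45 pos [472.8 -11.1  48. ] gap 41.5 tilt/yaw err [0.01 0.01 0.02]
(609.8, -68.9, 200) -> [ -3.8   14.38 -15.19]
(609.8, -68.9, 74) -> [-3.8  14.38 -2.59]
```

```bash
python3 -m creep '[[0,0,-3,0,0,0],[0,0,-7,0,0,0],[0,0,-11,0,0,0],[0,0,-14,0,0,0],[-1,3,-15,0,0,0],[-2,6,-15,0,0,0],[-3,9.5,-15,0,0,0],[-3.6,12.5,-15,0,0,0],[-3.8,14.4,-14,0,0,0],[-3.8,14.4,-12,0,0,0],[-3.8,14.4,-9,0,0,0],[-3.8,14.4,-6.5,0,0,0],[-3.8,14.4,-5,0,0,0],[-3.8,14.4,-4,0,0,0],[-3.8,14.4,-3.5,0,0,0],[-3.8,14.4,-3.5,0,0,0],[-3.8,14.4,-3.5,0,0,0]]'; python3 -c "
from h import *
go((609.8,-68.9,74))"
```

```text
clock: 18.15
eef_pos: [610.4, -69.0, 83.5]
eef_rot: [2.372, 2.059, 0.001]
contact_force: [-0.3, -0.2, -1.6]
finger_gap: 41.2
finger_force: 31.2
t 18.15 pos [610.4 -69.   83.5] gap 41.2 tilt/yaw err [ 0.06 -0.    0.01]
(609.8, -68.9, 74) -> [ 0.   -0.06  0.95]
```

```bash
python3 -m creep '[[0,0,0.4,0,0,0],[0,0,0.7,0,0,0],[0,0,0.9,0,0,0],[0,0,0.9,0,0,0]]'; python3 -m creep '[[0,0,0,0,0,0],[0,0,0,0,0,0],[0,0,0,0,0,0],[0,0,0,0,0,0],[0,0,0,0,0,0],[0,0,0,0,0,0],[0,0,-1,0,0,0],[0,0,-3,0,0,0],[0,0,-6,0,0,0],[0,0,-10,0,0,0],[0,0,-14,0,0,0],[0,0,-15,0,0,0],[0,0,-15,0,0,0]]' -1 30; python3 -c "
from h import *
go((434,-285.3,224),(434,-285.3,58))"
```

```text
clock: 18.55
eef_pos: [610.0, -69.0, 74.1]
eef_rot: [2.372, 2.059, -0.0]
contact_force: [-3.8, -1.5, 8.6]
finger_gap: 41.1
finger_force: 32.1
clock: 19.85
eef_pos: [610.7, -69.0, 226.0]
eef_rot: [2.371, 2.057, 0.003]
contact_force: [-0.1, -0.8, -0.0]
finger_gap: 85.2
finger_force: 0.0
t 19.85 pos [610.7 -69.  226. ] gap 85.2 tilt/yaw err [0.19 0.02 0.01]
(434, -285.3, 224) -> [-23.91 -14.45   0.15]
(434, -285.3, 58) -> [-23.9  -14.5   16.75]
```

```bash
python3 -m creep '[[-3.5,-2,0,0,0,0],[-7,-4,0,0,0,0],[-10.5,-6,0,0,0,0],[-14,-8,0,0,0,0],[-17.5,-10,0,0,0,0],[-21,-12,0,0,0,0],[-23,-13.6,0,0,0,0],[-23.9,-14.4,0,0,0,0],[-23.9,-14.4,2,0,0,0],[-23.9,-14.4,5,0,0,0],[-23.9,-14.4,7,0,0,0],[-23.9,-14.4,8,0,0,0],[-23.9,-14.4,8,0,0,0],[-23.9,-14.4,8,0,0,0]]'; python3 -c "
from h import *
go((434,-285.3,58))"
```

```text
clock: 21.25
eef_pos: [434.2, -285.1, 144.2]
eef_rot: [2.372, 2.06, 0.0]
contact_force: [0.0, 0.6, 0.8]
finger_gap: 85.5
finger_force: 0.0
t 21.25 pos [ 434.2 -285.1  144.2] gap 85.5 tilt/yaw err [ 0.02 -0.01  0.05]
(434, -285.3, 58) -> [-0.03 -0.02  8.62]
```

```bash
python3 -m creep '[[0,0,2,0,0,0],[0,0,4,0,0,0],[0,0,6,0,0,0],[0,0,7.6,0,0,0],[0,0,8.4,0,0,0],[0,0,8.4,0,0,0],[0,0,8.4,0,0,0]]'; python3 -m creep '[[0,0,0,0,0,0],[0,0,0,0,0,0],[0,0,0,0,0,0],[0,0,0,0,0,0],[0,0,0,0,0,0],[0,0,0,0,0,0],[0,0,0,0,0,0],[0,0,0,0,0,0]]' 1 30; python3 -c "
from h import *
go((598.8,-146.1,230),(598.8,-146.1,86))"
```

```text
clock: 21.95
eef_pos: [434.3, -285.5, 60.6]
eef_rot: [2.372, 2.059, 0.0]
contact_force: [0.4, -0.3, 1.2]
finger_gap: 85.6
finger_force: 0.0
clock: 22.75
eef_pos: [433.8, -285.5, 60.2]
eef_rot: [2.373, 2.059, -0.0]
contact_force: [-3.7, 1.1, 9.1]
finger_gap: 45.5
finger_force: 25.1
t 22.75 pos [ 433.8 -285.5   60.2] gap 45.5 tilt/yaw err [0.   0.03 0.01]
(598.8, -146.1, 230) -> [ 16.12  14.38 -16.99]
(598.8, -146.1, 86) -> [16.12 14.38 -2.59]
```

```bash
python3 -m creep '[[0,0,-3,0,0,0],[0,0,-7,0,0,0],[0,0,-11,0,0,0],[0,0,-14,0,0,0],[3,2.7,-16,0,0,0],[6,5.3,-17,0,0,0],[9,8,-17,0,0,0],[12,10.7,-17,0,0,0],[14.5,13,-17,0,0,0],[16.1,14.4,-16,0,0,0],[16.1,14.4,-13,0,0,0],[16.1,14.4,-10,0,0,0],[16.1,14.4,-7,0,0,0],[16.1,14.4,-5,0,0,0],[16.1,14.4,-4,0,0,0],[16.1,14.4,-3.5,0,0,0],[16.1,14.4,-3.5,0,0,0],[16.1,14.4,-3.5,0,0,0]]'; python3 -c "
from h import *
go((598.8,-146.1,86))"
```

```text
clock: 24.55
eef_pos: [599.4, -146.3, 95.6]
eef_rot: [2.372, 2.058, 0.001]
contact_force: [-0.2, 0.6, -2.8]
finger_gap: 45.4
finger_force: 28.9
t 24.55 pos [ 599.4 -146.3   95.6] gap 45.4 tilt/yaw err [0.07 0.01 0.01]
(598.8, -146.1, 86) -> [ 0.01 -0.07  0.96]
```

Lower, release, raise, then back off toward −y so the top camera can see the row.

```bash
python3 -m creep '[[0,0,0.4,0,0,0],[0,0,0.7,0,0,0],[0,0,0.9,0,0,0],[0,0,0.9,0,0,0]]'; python3 -m creep '[[0,0,0,0,0,0],[0,0,0,0,0,0],[0,0,0,0,0,0],[0,0,0,0,0,0],[0,0,0,0,0,0],[0,0,0,0,0,0],[0,0,-1,0,0,0],[0,0,-3,0,0,0],[0,0,-6,0,0,0],[0,0,-10,0,0,0],[0,0,-14,0,0,0],[0,0,-16,0,0,0],[-4,-3,-16,0,0,0],[-8,-6,-16,0,0,0],[-12,-9,-16,0,0,0],[-16,-12,-16,0,0,0],[-20,-15,-16,0,0,0],[-24,-18,-16,0,0,0],[-26,-19,-16,0,0,0],[-26,-19,-16,0,0,0]]' -1 30; python3 - <<'E'
from h import *
go()
p,d,W=cloud('top');cv2.imwrite('pics/t3.png',cv2.resize(p[90:290,120:480],(792,440),interpolation=cv2.INTER_CUBIC))
for k,x,y,h in[(34,631.8,85.5,81),(38,620.8,8.3,96),(42,609.8,-68.9,111),(46,598.8,-146.1,126),('flask',434.8,-168.6,88)]:
    q=W[(abs(W[...,2]-h)<6)&(np.hypot(W[...,0]-x,W[...,1]-y)<35)&(d>0)]
    if len(q)<20: print(k,len(q));continue
    r=cv2.minEnclosingCircle(q[:,:2].astype(np.float32));print(k,len(q),np.round(r[0],1),round(r[1],1),q[:,2].mean().round(1))
E
```

```text
clock: 24.95
eef_pos: [599.0, -146.4, 86.3]
eef_rot: [2.372, 2.059, -0.001]
contact_force: [-5.3, -0.3, 10.1]
finger_gap: 45.8
finger_force: 29.7
clock: 26.95
eef_pos: [371.8, -379.7, 246.3]
eef_rot: [2.378, 2.053, -0.002]
contact_force: [0.3, 0.4, 0.1]
finger_gap: 85.0
finger_force: 0.0
t 26.95 pos [ 371.8 -379.7  246.3] gap 85.0 tilt/yaw err [-0.02  0.06 -0.29]
34 218 [632.6  85.3] 17.1 81.5
38 289 [621.5   7.8] 19.1 96.7
42 364 [610.5 -69.2] 21.1 111.7
46 466 [ 599.4 -147. ] 23.4 126.7
flask 193 [ 434.6 -169. ] 15.1 88.7
```

View pics/t3.png

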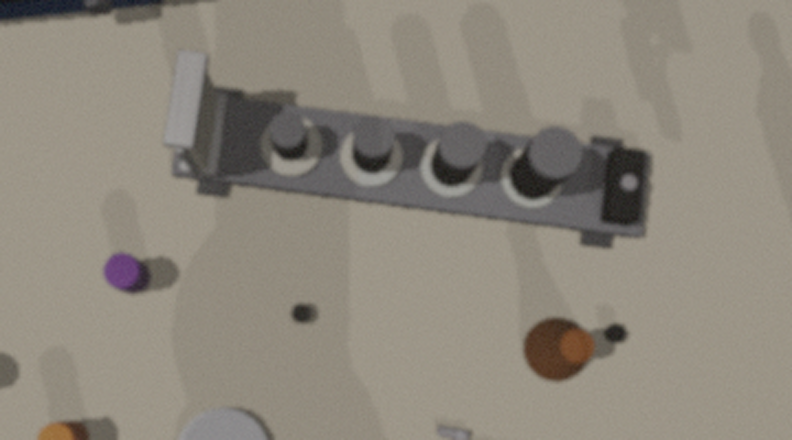

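All four tubes stand upright on their seats: caps at crop (290,130), (374,137), (462,147) and (555,152), each within about 1 mm of its seat centre and at the right height. The flask (557,348) has not moved and the gripper is clear.

```bash
python3 -m creep '[[0,0,0,0,0,0],[0,0,0,0,0,0],[0,0,0,0,0,0]]' && python3 -c "
from plant import env
print(env.sign_off())"
```

```text
clock: 27.3
eef_pos: [375.0, -376.1, 245.8]
eef_rot: [-2.371, -2.061, -0.0]
contact_force: [0.2, -0.3, 0.7]
finger_gap: 86.0
finger_force: 0.0
the job is handed in; nothing more can be done
None
```

The four black tubes stand upright on their seats, shortest next to the lamp and tallest farthest from it, each measured within about 1 mm of its seat centre; the flask has not moved, and I handed the job in at 27.3 s (limit 96 s).

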